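# Let the press plate down onto the board

### The arm

A 6-joint arm with a two-finger parallel gripper is mounted at the origin on a cart in front of the work surface, level with it; the furniture and walls round the work are solid. World frame = base frame: x ahead of the robot, y to its left, z up, the work surface at z = 0. Lengths are in m, angles in rad, forces in N, time in s.
With the tool pointing down it reaches from about 0.375 to 0.925 m from the base axis. Payload 5.7 kg.
Tool frame: the origin (TCP) lies midway between the tips of the shut fingers; the grasp point (between the pads) lies arm.pinch_z behind it (arm.pinch_z is the distance from the TCP to the grasp point, in m); z points along the fingers, y is the direction in which the jaws open and shut (so a half turn about z gives the same grasp; the last joint's range is limited). The gripper opens to 88 mm and grips with 3 to 60 N. Pads are 20 mm wide; open, the fingers measure 115 mm over their backs; the gripper's body (75 mm by 178 mm) begins 61 mm behind the grasp point.
Start: joints at [1.171, 0.359, 1.51, -0, 1.272, -0.115], TCP at [0.169, 0.576, 0.223] pointing down, gripper open.
Joint ranges: [-2.97, 2.97], [-1.01, 2.36], [0.21, 2.38], [-0.96, 4.11], [0.2, 2.71], [-2.98, 2.98]. Speed limits (rad/s): [2.39, 2.39, 3.14, 3.14, 3.14, 3.14].

### API

Orientations are given as a unit quaternion [w, x, y, z].
In Python, from bench import arm gives the robot as it stands.
- The arm moves only by the tool carry_out, never from a script. Its argument "targets" is a list of rows, each an object of numbers: "jaw": the closure in counts, from 0 (fully open) to 255 (shut); "x", "y", "z": the shift along the world's x, y, z in m; "rx", "ry", "rz": the turn, a rotation vector about the world's x, y, z in degrees. In form: [{"jaw": .., "x": .., "y": .., "z": .., "rx": .., "ry": .., "rz": ..}, ...]. A call has 1 to 12 rows; each row shifts and turns the commanded pose from where the row before left it; what a row does not reach is not made up. A row lasts 1/12 s, in which the tool goes at most 41.7 mm and 7.16 degrees, less where a joint would pass 70% of its speed; a pose out of reach is approached as far as the arm can. A call with a gripper value outside its range is refused whole. The fingers move at their own pace and stop on an object; the grip force is fixed at half the most. Time passes only in rows, so rows that do not move let the fingers close. It gives the time, the measured TCP pose, the force and the opening at its end, in the units of the state.
- arm.get_state(): the state, without advancing time (a new reading comes with each control period).
- arm.snapshot(name): name is "scene" or "side" or "wrist"; returns a dict with "image" (480x640x3 uint8, red, green, blue), "z_map" (480x640 float32, m along the optical axis (not along the pixel's ray), 0 where there is no reading), "mtx" (3x3 intrinsics, pixels), "distortion" ([k1, k2, p1, p2, k3] as OpenCV has them; the pictures are not rectified), "origin" and "orientation" of the camera in the world; the wrist camera has in their place "tool_from_camera" (4x4, takes a point from camera to tool coordinates, whose origin is the TCP and whose axes are the flange's). Camera axes: x right, y up, looking along -z (the intrinsics and any distortion apply to the point x, -y, -z); pixel columns grow to the right and rows downward; lengths in m; the calibration is good to about 2 mm. A picture is of the moment at which its call begins: read the wrist's pose just before it.
- arm.sign_off(): hands the job in, once; it reports no verdict.
The state is a dict: "time": time; "q": joint angles; "joint_velocities": joint speeds; "effort": joint torques, N m; "ee_pos": TCP position; "tcp_rot": TCP orientation; "contact_force": force on the tool from outside, world axes, zero at the start; "wrist_torque": the same for the moment, N m; "gripper_width": finger opening in m.
Only numpy, scipy, OpenCV 4.12 (cv2) and the standard library are available. Lean on these libraries where they do the work, as an engineer would, in place of code of your own. Each camera call takes 0.05 s, during which the arm holds its last target. There are 200 camera calls.

### The job

The worktop press stands wound up, its heavy plate held above the mould by the ratchet pawl. Throw the small release lever over, take the crank, wind it up a touch so that the pawl comes free, and then let the crank turn back slowly with the load in hand until the plate rests gently with its full weight on the wooden board. Do not let the plate drop or run away, do not press it down with the crank, and leave the things standing round the press as they are; let go of the crank only once the plate is resting.

Things in the scene. Friction and masses are not known exactly. Their poses are not given: they have to be found in the camera images.
- press: Fixed aluminium and steel press. Origin under the centre of its 150 x 138 mm base, x to the back, y to its left, z up (mm below in this frame). Cheeks at y -60 and +60, up to z 180; between them a mould, rim at z 50, and the plate's toothed column (top z 182 to 232). Axle along y at x 30, z 150: outside the right cheek sit the ratchet wheel (radius 41, y -79) with pawl and lever, and farther out the crank (arm at y -135).
- axle (a point): Point on the axle line, in the middle plane of the crank's grip (press frame x 30, y -178, z 150 mm): centre of the circle on which crank_grip travels. The axle is parallel to the y axis of the press.
- crank_grip: The crank's grip, origin at its middle: a black bar, 22 mm in diameter, 70 mm long along y of the press, spinning freely on the crank, 75 mm from the axle line. The crank arm joins its inner end, 43 mm away; a 26 mm flange ends it outside. Can be taken from above all the way; it goes over the top from back to front as the plate goes down. The plate's weight pulls it along the arc with 4 to 9 N.
- crank (a joint): Crank angle from its start (rad): at 0 the arm leans 0.90 to the back (+x of the press) from straight up and hangs on the pawl. Winding up (plate rises) makes it grow, at most to 0.75. Grip = axle + 75 mm x (sin, 0, cos) of (0.90 + it) in the press frame. The plate meets the board between -2.3 and -0.95. Hardly any friction: let go with the pawl out, the plate falls.
- plate (a joint): Height of the plate above its start (m): geared to the crank, 22 mm per rad. At 0 its underside is 108 mm above the worktop.
- plate_foot (a point): Centre of the underside of the plate, a steel slab of 86 x 86 x 12 mm below the toothed column, 2 to 2.6 kg. Below it lies a thick wooden board (88 x 88 mm) in the mould, whose top stands anywhere from 58 to 86 mm above the worktop, by what lies under it; it does not give, and the pull leaving the crank tells the touch-down.
- lever (a joint): Release lever angle (rad): 0 = leaning 0.45 to the back over the wheel (hold, its start), 0.9 = over to the front (release), its stop. It stays where left and takes 2 to 4 N at its knob. Thrown over, it only loads a spring that lifts the pawl later: the undercut tooth keeps the pawl in while the load rests on it.
- lever_knob (a point): Middle of the black knob at the end of the release lever: 20 mm in diameter, 24 mm long along the lever, 66 mm from the pivot. It swings over the top in a plane square to the press's y, from the back to the front. The lever's rod below it is 8 mm thick.
- lever_pivot (a point): Pivot of the lever (and of the pawl), press frame x -30, y -93, z 190 mm; axis parallel to the press's y.
- pawl (a joint): Angle of the steel pawl (rad): about 0 = in a tooth of the ratchet wheel, above 0.15 = lifted clear of the teeth (0.34 at most). With the lever over, it springs clear once the crank has been wound up by 0.05 to 0.15 rad.
- mug: Green mug, 86 mm wide (118 with handle), 96 mm high, on the worktop to the right. Leave it alone.
- timer: Round kitchen timer with a teal top, 66 mm wide, 46 mm high, on the worktop in front of the sink. Leave it alone.
- teaspoon: Steel teaspoon, 130 mm long, on the worktop at the right. Leave it alone.

How it is judged:
On the way, in this order (a step that is already met when the one before it is completed fails the run):
1. the release lever is thrown over while the plate is still up (value of joint lever above 0.75 rad and value of joint plate above -0.012 m), for 0.1 s.
2. the pawl is clear of the ratchet while the plate is still up (value of joint pawl above 0.15 rad and value of joint plate above -0.018 m), for 0.2 s.
At the end, for the whole second after the job is handed in: The plate is down (over 20 mm below its start) and rests on the wooden board with its weight (contact force over 10 N), at rest (value of joint plate below -0.02 m and contact force between plate and anything else above 10 N and linear speed of plate below 0.005 m/s); the robot touches nothing.
It fails at once if the plate drops or runs away (faster than 0.06 m/s downwards) (velocity of joint plate below -0.06 m/s).
It fails at once if the crank is let go with the pawl out before the plate rests on the board (value of joint pawl above 0.15 rad and value of joint plate below 0.03 m and contact force between plate and anything else below 2 N and contact force between anything else and crank_grip below 0.3 N).
It fails at once if the plate is slammed or pressed onto the board (over 60 N) (contact force between plate and anything else above 60 N).
It fails at once if the mug, timer or teaspoon is disturbed (moved over 20 mm) (distance of any of mug, timer, teaspoon from where it was at the start of the episode above 0.02 m).
It also fails if it takes over 61 s, if anything falls off the work surface, if the arm or the gripper's body presses on something with over 40 N, if the wrist force passes 120 N, or if a joint passes its speed limit or range.

## Working session

There is one attempt and no reset: what is moved stays moved. The work goes in short steps, Python scripts to look and compute and a tool call to move; the robot and the scene stay as the last step left them, time stands still between calls to the robot, and variables do not carry over. Pictures are saved under pics/ and viewed, about 8 in all and at most 12, crops included, and the job is handed in when it is done.

Besides the shell and the picture viewer there is one more tool, called after "Emit:" in YAML: its name, and indented under it one key for each argument. carry_out: Moves the arm, as the interface text tells. Its arguments: {"type":"object","properties":{"targets":{"type":"array","items":{"type":"object","properties":{"jaw":{"type":"number"},"x":{"type":"number"},"y":{"type":"number"},"z":{"type":"number"},"rx":{"type":"number"},"ry":{"type":"number"},"rz":{"type":"number"}}}}},"required":["targets"]}

```bash
mkdir -p pics; cat > h.py <<'E'
import numpy as np, cv2
from scipy.spatial.transform import Rotation as R
from bench import arm
def rot(q): return R.from_quat([q[1],q[2],q[3],q[0]]).as_matrix()
def campose(s,st=None):
    if 'origin' in s: 
        o=np.array(s['orientation']); M=rot(o) if o.size==4 else o.reshape(3,3)
        return M,np.array(s['origin'])
    T=np.array(s['tool_from_camera']); Rt=rot(st['tcp_rot'])
    return Rt@T[:3,:3], Rt@T[:3,3]+np.array(st['ee_pos'])
def cloud(s,st=None):
    M,o=campose(s,st); h,w=s['z_map'].shape
    uv=np.stack(np.meshgrid(np.arange(w),np.arange(h)),-1).reshape(-1,1,2).astype(float)
    n=cv2.undistortPoints(uv,np.array(s['mtx']),np.array(s['distortion'])).reshape(h,w,2)
    d=np.dstack([n[...,0],-n[...,1],-np.ones((h,w))])
    P=(d*s['z_map'][...,None])@M.T+o
    P[s['z_map']==0]=np.nan
    return P
def proj(s,X,st=None):
    M,o=campose(s,st); c=(np.atleast_2d(X)-o)@M; c=c*[1,-1,-1]
    return cv2.projectPoints(c,np.zeros(3),np.zeros(3),np.array(s['mtx']),np.array(s['distortion']))[0].reshape(-1,2)
def save(s,n,crop=None,k=1):
    im=s['image'][...,::-1]
    if crop: im=im[crop[1]:crop[3],crop[0]:crop[2]]
    cv2.imwrite('pics/'+n+'.png',cv2.resize(im,None,fx=k,fy=k))
E
python3 - <<'E'
from h import *
st=arm.get_state(); print(st, arm.pinch_z)
a=arm.snapshot('scene'); b=arm.snapshot('side')
np.savez('s0.npz',**{k:a[k] for k in a}); np.savez('s1.npz',**{k:b[k] for k in b})
im=np.hstack([a['image'],b['image']])[...,::-1]
save(a,'a');save(b,'b'); print(a['origin'],b['origin'],a['mtx'],a['orientation'],b['orientation'])
E
```

```text
{'time': 0.0, 'q': array([ 1.17089901e+00,  3.59480023e-01,  1.51140856e+00,  1.71860764e-05,
        1.27248528e+00, -1.15082434e-01]), 'joint_velocities': array([ 0.00070933, -0.001728  ,  0.000694  , -0.00090176,  0.0002722 ,
       -0.00050298]), 'effort': array([ 3.80752863e-04, -5.15376484e+01, -2.70717949e+01,  6.77074073e-02,
        3.49696667e-02, -1.19896154e-04]), 'ee_pos': array([0.16831542, 0.57520702, 0.22183354]), 'tcp_rot': array([-2.34736658e-04,  1.41929045e-01,  9.89876433e-01, -8.59152656e-04]), 'contact_force': array([ 1.13406442, -0.03143979, -0.10317184]), 'wrist_torque': array([ 0.01431894, -0.02128316, -0.00297647]), 'gripper_width': 0.08801558479514031} 0.0187
[-0.22652735 -0.62523129  0.61932731] [-0.22991984 -0.31077041  0.97234292] [[534.0204446    0.         309.97816698]
 [  0.         534.0204446  241.39665194]
 [  0.           0.           1.        ]] [ 0.73660123  0.46581985 -0.26159238 -0.41472873] [ 0.72787689  0.30589593 -0.23503201 -0.5669064 ]
```

View pics/a.png

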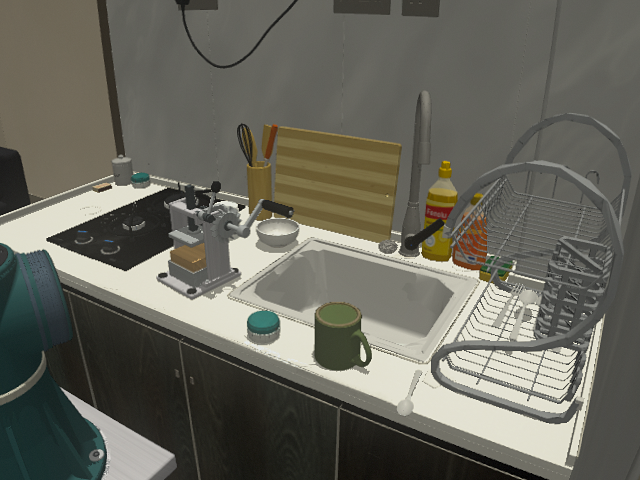

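View pics/b.png

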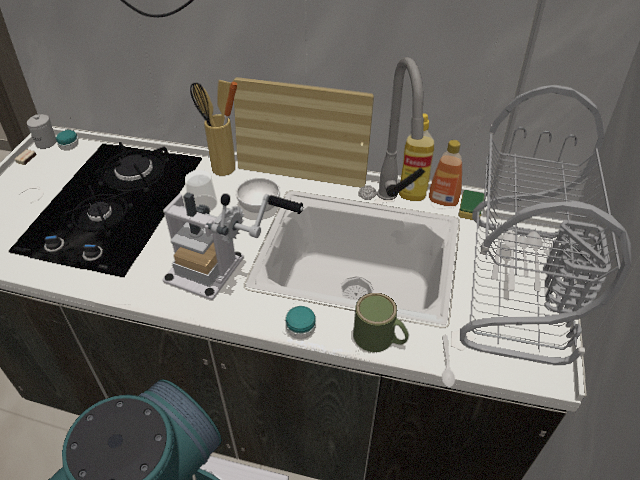

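Both views show the press at the left of the sink: knob at about (216,187) scene / (226,199) side, grip at about (278,210) / (286,204). The timer, mug and spoon are to the right and nearer the robot.

```bash
python3 - <<'E'
from h import *
for f,(gb,kb) in {'s0':((255,195,300,225),(205,175,228,198)),'s1':((262,190,308,216),(216,190,236,212))}.items():
    s=dict(np.load(f+'.npz')); P=cloud(s); g=s['image'].max(2)
    for nm,(u0,v0,u1,v1) in (('grip',gb),('knob',kb)):
        m=np.zeros(g.shape,bool); m[v0:v1,u0:u1]=g[v0:v1,u0:u1]<60
        X=P[m]; X=X[~np.isnan(X[:,0])]; X=X[np.linalg.norm(X-np.median(X,0),axis=1)<.05]
        c=X.mean(0); U,S,V=np.linalg.svd(X-c); t=(X-c)@V[0]
        v,u=np.nonzero(m)
        print(f,nm,len(X),c.round(4),V[0].round(3),np.ptp(t).round(4),X.min(0).round(3),X.max(0).round(3),'pix',u.mean().round(1),v.mean().round(1))
    # press base: low bright, dump region near press z 0.004..0.03
    r=np.zeros(g.shape,bool)
    if f=='s0': r[180:300,150:260]=1
    else: r[185:300,155:255]=1
    X=P[r]; 
    for z0,z1 in ((.006,.03),(.172,.188)):
        Y=X[(X[:,2]>z0)&(X[:,2]<z1)]
        rc=cv2.minAreaRect((Y[:,:2]*1000).astype(np.float32)); print(z0,len(Y),rc, Y.min(0).round(3),Y.max(0).round(3))
E
```

```text
s0 grip 290 [ 0.6259 -0.0251  0.2032] [-0.14  -0.99  -0.012] 0.0803 [ 0.613 -0.059  0.189] [0.64  0.02  0.212] pix 276.6 207.8
s0 knob 97 [0.555  0.0764 0.2543] [-0.439  0.05  -0.897] 0.0234 [0.548 0.069 0.243] [0.566 0.087 0.264] pix 213.7 187.9
0.006 3280 ((815.715576171875, 360.755859375), (890.2427368164062, 314.0703125), 46.643985748291016) [ 0.49  -0.013  0.006] [1.029 0.79  0.03 ]
0.172 613 ((571.3257446289062, 126.49443817138672), (99.46246337890625, 220.12428283691406), 4.203823566436768) [0.524 0.02  0.172] [0.629 0.237 0.188]
s1 grip 301 [ 0.624  -0.0218  0.2008] [-0.151 -0.988 -0.01 ] 0.0759 [ 0.611 -0.057  0.185] [0.639 0.017 0.21 ] pix 284.6 203.8
s1 knob 82 [0.5521 0.0789 0.2519] [-0.478  0.102 -0.873] 0.0245 [0.545 0.071 0.239] [0.561 0.088 0.262] pix 225.0 199.3
0.006 1831 ((674.4974365234375, 226.02052307128906), (421.3494567871094, 277.656982421875), 18.53323745727539) [0.487 0.043 0.006] [0.873 0.425 0.03 ]
0.172 691 ((574.5951538085938, 153.09445190429688), (169.3345489501953, 101.68940734863281), 85.90577697753906) [0.518 0.071 0.172] [0.627 0.238 0.187]
```

Emit:
carry_out:
  targets:
    - {"jaw": 0, "x": 0.015, "y": -0.02, "z": 0.025, "rz": -5}
    - {"jaw": 0, "x": 0.015, "y": -0.02, "z": 0.025, "rz": -5}
    - {"jaw": 0, "x": 0.02, "y": -0.03, "z": 0.02, "rz": -5}
    - {"jaw": 0, "x": 0.02, "y": -0.03, "z": 0.02, "rz": -5}
    - {"jaw": 0, "x": 0.022, "y": -0.034, "rz": -5}
    - {"jaw": 0, "x": 0.022, "y": -0.034, "z": 0.01, "rz": -5}
    - {"jaw": 0, "x": 0.022, "y": -0.034, "z": 0.01, "rz": -5}
    - {"jaw": 0, "x": 0.022, "y": -0.034, "z": 0.01, "rz": -5}
    - {"jaw": 0, "x": 0.022, "y": -0.034, "z": 0.01, "rz": -5}
    - {"jaw": 0, "x": 0.022, "y": -0.034, "z": 0.01, "rz": -5}
    - {"jaw": 0, "x": 0.022, "y": -0.034, "z": 0.01, "rz": -5}
    - {"jaw": 0, "x": 0.022, "y": -0.034, "z": 0.01, "rz": -5}

```text
invalid input at $.targets[0]: expected keys jaw, x, y, z, rx, ry, rz
```

```bash
python3 - <<'E'
from h import *
for f,(u0,v0,u1,v1) in {'s0':(160,235,215,285),'s1':(165,235,225,290)}.items():
    s=dict(np.load(f+'.npz')); P=cloud(s); hsv=cv2.cvtColor(s['image'],cv2.COLOR_RGB2HSV)
    m=np.zeros(P.shape[:2],bool); m[v0:v1,u0:u1]=((hsv[...,0]<25)&(hsv[...,0]>8)&(hsv[...,1]>70))[v0:v1,u0:u1]
    z=P[m][:,2]; print(f,m.sum(),np.nanpercentile(z,[2,10,30,50,70,90,98]).round(4)); print(np.histogram(z[~np.isnan(z)],np.arange(.03,.11,.003)))
E
```

```text
s0 741 [0.0521 0.0563 0.0677 0.0741 0.0752 0.0762 0.0776]
(array([  0,   0,   0,   0,   0,   0,   6,  35,  37,  42,  41,  40,  38,
        44, 207, 236,   2,   0,   0,   1,   0,   0,   0,   0,   0,   0]), array([0.03 , 0.033, 0.036, 0.039, 0.042, 0.045, 0.048, 0.051, 0.054,
       0.057, 0.06 , 0.063, 0.066, 0.069, 0.072, 0.075, 0.078, 0.081,
       0.084, 0.087, 0.09 , 0.093, 0.096, 0.099, 0.102, 0.105, 0.108]))
s1 778 [0.0462 0.0515 0.0644 0.07   0.0715 0.0733 0.075 ]
(array([  0,   0,   0,   0,   8,  27,  36,  37,  35,  31,  40,  40,  72,
       264, 170,  13,   0,   0,   0,   0,   0,   0,   0,   0,   1,   1]), array([0.03 , 0.033, 0.036, 0.039, 0.042, 0.045, 0.048, 0.051, 0.054,
       0.057, 0.06 , 0.063, 0.066, 0.069, 0.072, 0.075, 0.078, 0.081,
       0.084, 0.087, 0.09 , 0.093, 0.096, 0.099, 0.102, 0.105, 0.108]))
```

Emit:
carry_out:
  targets:
    - {"jaw": 0, "x": 0.015, "y": -0.02, "z": 0.025, "rx": 0, "ry": 0, "rz": -5}
    - {"jaw": 0, "x": 0.015, "y": -0.02, "z": 0.025, "rx": 0, "ry": 0, "rz": -5}
    - {"jaw": 0, "x": 0.02, "y": -0.03, "z": 0.02, "rx": 0, "ry": 0, "rz": -5}
    - {"jaw": 0, "x": 0.02, "y": -0.03, "z": 0.02, "rx": 0, "ry": 0, "rz": -5}
    - {"jaw": 0, "x": 0.022, "y": -0.034, "z": 0.01, "rx": 0, "ry": 0, "rz": -5}
    - {"jaw": 0, "x": 0.022, "y": -0.034, "z": 0.01, "rx": 0, "ry": 0, "rz": -5}
    - {"jaw": 0, "x": 0.022, "y": -0.034, "z": 0.01, "rx": 0, "ry": 0, "rz": -5}
    - {"jaw": 0, "x": 0.022, "y": -0.034, "z": 0.01, "rx": 0, "ry": 0, "rz": -5}
    - {"jaw": 0, "x": 0.022, "y": -0.034, "z": 0.01, "rx": 0, "ry": 0, "rz": -5}
    - {"jaw": 0, "x": 0.022, "y": -0.034, "z": 0.01, "rx": 0, "ry": 0, "rz": -5}
    - {"jaw": 0, "x": 0.022, "y": -0.034, "z": 0.01, "rx": 0, "ry": 0, "rz": -5}
    - {"jaw": 0, "x": 0.022, "y": -0.034, "z": 0.01, "rx": 0, "ry": 0, "rz": -5}

```text
time: 1.1
ee_pos: [0.4146, 0.2022, 0.3929]
tcp_rot: [-0.0, 0.62, 0.785, -0.0]
contact_force: [0.6, 0.6, 0.2]
gripper_width: 0.0882
```

Emit:
carry_out:
  targets:
    - {"jaw": 255, "x": 0.022, "y": -0.034, "z": 0.005, "rx": 0, "ry": 0, "rz": -5}
    - {"jaw": 255, "x": 0.022, "y": -0.034, "z": 0.005, "rx": 0, "ry": 0, "rz": -5}
    - {"jaw": 255, "x": 0.022, "y": -0.034, "z": 0.005, "rx": 0, "ry": 0, "rz": -5}
    - {"jaw": 255, "x": 0.022, "y": -0.034, "z": 0.005, "rx": 0, "ry": 0, "rz": -5}
    - {"jaw": 255, "x": 0, "y": 0, "z": 0, "rx": 0, "ry": 0, "rz": -2}
    - {"jaw": 255, "x": 0, "y": 0, "z": 0, "rx": 0, "ry": 0, "rz": 0}

```text
time: 1.6
ee_pos: [0.5033, 0.0661, 0.412]
tcp_rot: [-0.0, 0.758, 0.652, -0.0]
contact_force: [-0.8, 0.7, -0.4]
gripper_width: 0.0512
```

```bash
python3 - <<'E'
from h import *
st=arm.get_state(); a=arm.snapshot('wrist'); print(st['ee_pos'],st['tcp_rot'],st['contact_force'],st['time'],a['tool_from_camera'])
np.savez('w0.npz',**a,ee=st['ee_pos'],rt=st['tcp_rot']); save(a,'w0')
E
```

```text
[0.50325221 0.0660698  0.41200277] [-3.24479826e-04  7.58231248e-01  6.51985509e-01 -4.06071025e-04] [-0.83820322  0.74321581 -0.39103252] 1.6 [[-2.30637133e-04  9.54845142e-01  2.97103856e-01  8.32440049e-02]
 [ 9.99999773e-01  3.20482345e-05  6.73286378e-04 -5.33370164e-05]
 [ 6.33362574e-04  2.97103944e-01 -9.54844933e-01 -1.62339343e-01]
 [ 0.00000000e+00  0.00000000e+00  0.00000000e+00  1.00000000e+00]]
```

View pics/w0.png

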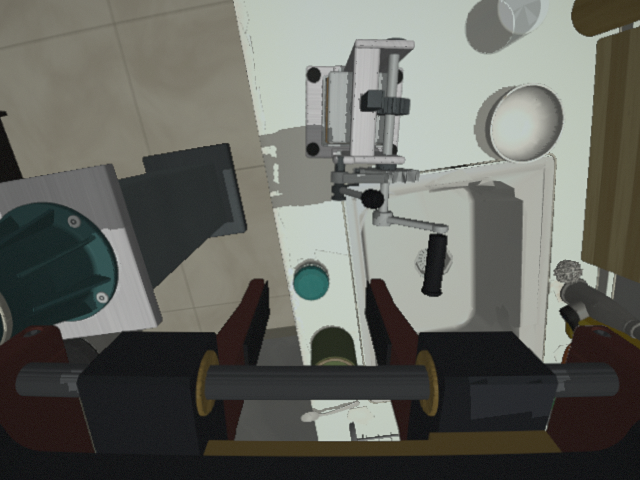

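The wrist view shows the press at the top, knob at (372,199), grip from (437,238) to (432,293). Now I triangulate knob and grip and fix the press frame.

```bash
python3 - <<'E'
from h import *
def ray(s,uv,st):
    M,o=campose(s,st); n=cv2.undistortPoints(np.array([[uv]],float),np.array(s['mtx']),np.array(s['distortion'])).ravel()
    d=M@np.array([n[0],-n[1],-1]); return o,d/np.linalg.norm(d)
boxes={'s0':((255,195,300,225),(205,178,228,198)),'s1':((262,190,308,216),(216,190,236,208)),'w0':((415,225,455,303),(360,187,388,212))}
G=[];
for f,bx in boxes.items():
    s=dict(np.load(f+'.npz')); st={'ee_pos':s['ee'],'tcp_rot':s['rt']} if f=='w0' else None
    g=s['image'].max(2); P=cloud(s,st)
    for nm,(u0,v0,u1,v1),h in (('grip',bx[0],.1966),('knob',bx[1],.2494)):
        m=np.zeros(g.shape,np.uint8); m[v0:v1,u0:u1]=g[v0:v1,u0:u1]<60
        n,l,stt,_=cv2.connectedComponentsWithStats(m); k=1+stt[1:,4].argmax(); v,u=np.nonzero(l==k)
        X=P[l==k]; (c,sz,an)=cv2.minAreaRect(np.c_[u,v].astype(np.float32))
        o,d=ray(s,c,st); p=o+d*(h-o[2])/d[2]
        print(f,nm,len(u),'px',np.round(c,1),np.round(sz,1),round(an,1),'plane',p.round(4),'depthmed',np.nanmedian(X,0).round(4),'zmax',np.nanpercentile(X[:,2],95).round(4))
        if nm=='grip':
            q=cv2.boxPoints((c,sz,an)); i=np.argsort([np.linalg.norm(q[i]-q[(i+1)%4]) for i in range(4)])[:2]
            e=[(q[j]+q[(j+1)%4])/2 for j in i]; e=[(lambda o,d:o+d*(h-o[2])/d[2])(*ray(s,x,st)) for x in e]
            print('  ends',e[0].round(4),e[1].round(4),'len',np.linalg.norm(e[0]-e[1]).round(4),'dir',((e[0]-e[1])/np.linalg.norm(e[0]-e[1])).round(3))
    # worktop height check near press front
    Z=P[...,2]; Q=(np.abs(P[...,0]-.47)<.02)&(np.abs(P[...,1]-.15)<.1); print('worktop z',np.nanmedian(Z[Q]).round(4),Q.sum())
    B=(Z>.005)&(Z<.03)&(P[...,0]>.44)&(P[...,0]<.70)&(P[...,1]>.05)&(P[...,1]<.26)
    if B.sum()>50: print('base rect',cv2.minAreaRect((P[B][:,:2]*1000).astype(np.float32)))
E
```

```text
s0 grip 292 px [276.9 208.3] [32.3 10.7] 16.9 plane [ 0.6372 -0.018   0.1966] depthmed [ 0.6259 -0.0255  0.2044] zmax 0.2104
  ends [0.6425 0.0263 0.1966] [ 0.6321 -0.0604  0.1966] len 0.0873 dir [ 0.119  0.993 -0.   ]
s0 knob 114 px [212.5 186.5] [11. 15.] 90.0 plane [0.5609 0.0902 0.2494] depthmed [0.5556 0.0771 0.2525] zmax 0.263
worktop z 0.0008 1137
base rect ((597.6121826171875, 127.59556579589844), (176.6920928955078, 242.04953002929688), 69.44546508789062)
s1 grip 303 px [284.6 204.1] [35.2 10.4] 14.6 plane [ 0.6277 -0.0205  0.1966] depthmed [ 0.6239 -0.0221  0.2016] zmax 0.2073
  ends [0.6329 0.0191 0.1966] [ 0.6226 -0.0593  0.1966] len 0.0792 dir [0.131 0.991 0.   ]
s1 knob 83 px [225.  199.5] [11.  8.] 90.0 plane [0.5544 0.0799 0.2494] depthmed [0.5513 0.0788 0.2525] zmax 0.2592
worktop z -0.004 1408
base rect ((566.8137817382812, 121.51815795898438), (128.84573364257812, 270.33489990234375), 37.307777404785156)
w0 grip 1110 px [434.5 264.5] [19.4 62.1] 6.5 plane [ 0.6338 -0.0187  0.1966] depthmed [ 0.6308 -0.0145  0.2065] zmax 0.2089
  ends [ 0.6276 -0.0594  0.1966] [0.6398 0.0197 0.1966] len 0.0801 dir [-0.151 -0.988 -0.   ]
w0 knob 358 px [371.6 198.6] [23.3 18.4] 14.0 plane [0.5595 0.0832 0.2494] depthmed [0.5586 0.0851 0.2589] zmax 0.2621
worktop z 0.5151 29615
base rect ((604.5206298828125, 142.93487548828125), (191.98243713378906, 217.10264587402344), 80.90211486816406)
```

Emit:
carry_out:
  targets:
    - {"jaw": 255, "x": 0.032, "y": 0.003, "z": -0.01, "rx": 0, "ry": 0, "rz": 0}
    - {"jaw": 255, "x": 0.032, "y": 0.003, "z": -0.01, "rx": 0, "ry": 0, "rz": 0}
    - {"jaw": 255, "x": 0.031, "y": 0.003, "z": -0.01, "rx": 0, "ry": 0, "rz": 0}
    - {"jaw": 255, "x": 0, "y": 0, "z": -0.03, "rx": 0, "ry": 0, "rz": 0}
    - {"jaw": 255, "x": 0, "y": 0, "z": -0.03, "rx": 0, "ry": 0, "rz": 0}
    - {"jaw": 255, "x": 0, "y": 0, "z": -0.03, "rx": 0, "ry": 0, "rz": 0}
    - {"jaw": 255, "x": 0, "y": 0, "z": -0.03, "rx": 0, "ry": 0, "rz": 0}
    - {"jaw": 255, "x": 0, "y": 0, "z": -0.02, "rx": 0, "ry": 0, "rz": 0}
    - {"jaw": 255, "x": 0, "y": 0, "z": -0.002, "rx": 0, "ry": 0, "rz": 0}
    - {"jaw": 255, "x": 0, "y": 0, "z": 0, "rx": 0, "ry": 0, "rz": 0}

```text
time: 2.48
ee_pos: [0.5957, 0.0784, 0.2394]
tcp_rot: [-0.001, 0.756, 0.655, -0.001]
contact_force: [-1.2, 0.6, -0.3]
gripper_width: 0.0007
```

```bash
python3 - <<'E'
from h import *
st=arm.get_state(); print(st['ee_pos'],st['contact_force'],st['gripper_width'])
a=arm.snapshot('scene'); save(a,'c',(150,130,310,250),4)
E
```

```text
[0.5956582 0.0784351 0.2394124] [-1.24851897  0.55878745 -0.34948492] 0.0006891380873299323
```

View pics/c.png

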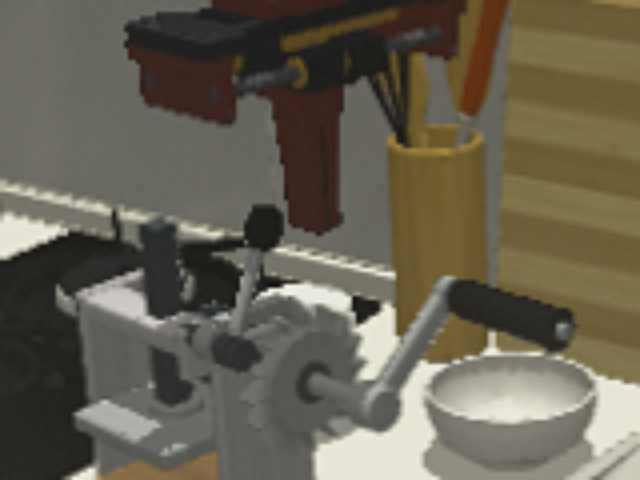

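Fingertips (crop 315,230) are behind the knob (crop 265,225) at its height. Push toward the front.

Emit:
carry_out:
  targets:
    - {"jaw": 255, "x": -0.006, "y": 0.001, "z": 0, "rx": 0, "ry": 0, "rz": 0}
    - {"jaw": 255, "x": -0.006, "y": 0.001, "z": 0, "rx": 0, "ry": 0, "rz": 0}
    - {"jaw": 255, "x": -0.006, "y": 0.001, "z": 0, "rx": 0, "ry": 0, "rz": 0}
    - {"jaw": 255, "x": -0.006, "y": 0.001, "z": 0, "rx": 0, "ry": 0, "rz": 0}
    - {"jaw": 255, "x": -0.006, "y": 0.001, "z": 0, "rx": 0, "ry": 0, "rz": 0}
    - {"jaw": 255, "x": -0.006, "y": 0.001, "z": 0, "rx": 0, "ry": 0, "rz": 0}
    - {"jaw": 255, "x": -0.006, "y": 0.001, "z": 0, "rx": 0, "ry": 0, "rz": 0}
    - {"jaw": 255, "x": -0.006, "y": 0.001, "z": 0, "rx": 0, "ry": 0, "rz": 0}
    - {"jaw": 255, "x": -0.005, "y": 0.001, "z": 0, "rx": 0, "ry": 0, "rz": 0}

```text
time: 3.28
ee_pos: [0.5433, 0.0861, 0.2404]
tcp_rot: [-0.0, 0.757, 0.654, -0.0]
contact_force: [3.3, -0.5, 2.0]
gripper_width: 0.0006
```

Emit:
carry_out:
  targets:
    - {"jaw": 255, "x": -0.004, "y": 0, "z": 0, "rx": 0, "ry": 0, "rz": 0}
    - {"jaw": 255, "x": -0.003, "y": 0, "z": 0, "rx": 0, "ry": 0, "rz": 0}

```text
time: 3.45
ee_pos: [0.5366, 0.0865, 0.2403]
tcp_rot: [-0.001, 0.757, 0.654, 0.0]
contact_force: [3.3, 0.9, 0.3]
gripper_width: 0.0004
```

Emit:
carry_out:
  targets:
    - {"jaw": 255, "x": -0.003, "y": 0.001, "z": 0, "rx": 0, "ry": 0, "rz": 0}
    - {"jaw": 255, "x": -0.003, "y": 0, "z": 0, "rx": 0, "ry": 0, "rz": 0}
    - {"jaw": 255, "x": -0.001, "y": 0, "z": 0, "rx": 0, "ry": 0, "rz": 0}

```text
time: 3.7
ee_pos: [0.5298, 0.0872, 0.2402]
tcp_rot: [-0.0, 0.757, 0.654, -0.0]
contact_force: [2.5, 0.8, -1.6]
gripper_width: 0.0008
```

Emit:
carry_out:
  targets:
    - {"jaw": 255, "x": -0.002, "y": 0, "z": 0, "rx": 0, "ry": 0, "rz": 0}

```text
time: 3.78
ee_pos: [0.5285, 0.0871, 0.2403]
tcp_rot: [-0.0, 0.757, 0.654, 0.0]
contact_force: [3.1, 1.5, -1.8]
gripper_width: 0.0004
```

Emit:
carry_out:
  targets:
    - {"jaw": 255, "x": -0.002, "y": 0, "z": 0, "rx": 0, "ry": 0, "rz": 0}

```text
time: 3.87
ee_pos: [0.5265, 0.0871, 0.2404]
tcp_rot: [0.0, 0.757, 0.654, 0.0]
contact_force: [4.0, 0.2, -1.8]
gripper_width: 0.0002
```

Emit:
carry_out:
  targets:
    - {"jaw": 255, "x": -0.002, "y": 0, "z": 0, "rx": 0, "ry": 0, "rz": 0}

```text
time: 3.95
ee_pos: [0.5245, 0.0871, 0.2405]
tcp_rot: [0.0, 0.757, 0.654, 0.0]
contact_force: [3.1, 0.3, -2.4]
gripper_width: 0.0006
```

Emit:
carry_out:
  targets:
    - {"jaw": 255, "x": -0.002, "y": 0, "z": 0, "rx": 0, "ry": 0, "rz": 0}

```text
time: 4.03
ee_pos: [0.5227, 0.087, 0.2405]
tcp_rot: [0.0, 0.757, 0.654, 0.0]
contact_force: [8.7, 0.4, -3.8]
gripper_width: 0.0005
```

```bash
python3 - <<'E'
from h import *
a=arm.snapshot('scene'); save(a,'d',(150,130,310,250),4)
E
```

```text
(no output)
```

View pics/d.png

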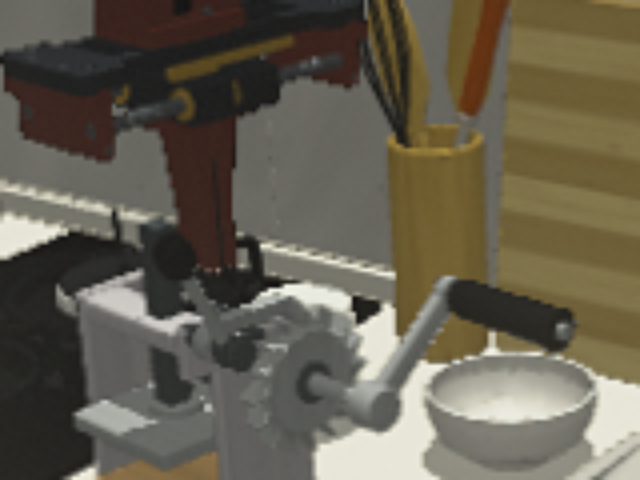

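The lever leans fully to the front (knob at crop 178,258), and the force rose at its stop. Lift off and go above the grip.

Emit:
carry_out:
  targets:
    - {"jaw": 255, "x": 0.006, "y": 0, "z": 0.01, "rx": 0, "ry": 0, "rz": 0}
    - {"jaw": 255, "x": 0, "y": 0, "z": 0.03, "rx": 0, "ry": 0, "rz": 0}
    - {"jaw": 0, "x": 0, "y": 0, "z": 0.03, "rx": 0, "ry": 0, "rz": 0}
    - {"jaw": 0, "x": 0.026, "y": -0.027, "z": 0, "rx": 0, "ry": 0, "rz": 0}
    - {"jaw": 0, "x": 0.026, "y": -0.027, "z": 0, "rx": 0, "ry": 0, "rz": 0}
    - {"jaw": 0, "x": 0.026, "y": -0.027, "z": 0, "rx": 0, "ry": 0, "rz": 0}
    - {"jaw": 0, "x": 0.025, "y": -0.026, "z": 0, "rx": 0, "ry": 0, "rz": 0}
    - {"jaw": 0, "x": 0, "y": 0, "z": -0.035, "rx": 0, "ry": 0, "rz": 0}
    - {"jaw": 0, "x": 0, "y": 0, "z": -0.03, "rx": 0, "ry": 0, "rz": 0}
    - {"jaw": 0, "x": 0, "y": 0, "z": 0, "rx": 0, "ry": 0, "rz": 0}

```text
time: 4.92
ee_pos: [0.6264, -0.0201, 0.239]
tcp_rot: [-0.005, 0.757, 0.654, -0.005]
contact_force: [-1.1, 0.4, -0.1]
gripper_width: 0.05
```

```bash
python3 - <<'E'
from h import *
st=arm.get_state(); a=arm.snapshot('wrist'); print(st['ee_pos'],st['tcp_rot'],st['contact_force'],st['gripper_width'])
np.savez('w1.npz',**a,ee=st['ee_pos'],rt=st['tcp_rot']); save(a,'w1')
P=cloud(a,st); g=a['image'].max(2)
B=(P[...,2]>.185)&(P[...,2]<.22)&(np.abs(P[...,0]-.632)<.03)&(P[...,1]<.03)&(P[...,1]>-.08)&(g<70)
X=P[B]; print(B.sum(),X.min(0),X.max(0),np.median(X,0))
for y in np.arange(-.06,.03,.01):
    Y=X[np.abs(X[:,1]-y)<.004]
    if len(Y)>5: print(y.round(3),len(Y),Y[:,0].min().round(4),Y[:,0].max().round(4),Y[:,2].max().round(4))
E
```

```text
[ 0.62641739 -0.02006671  0.23899483] [-0.00502009  0.75687779  0.65352149 -0.00452456] [-1.07377968  0.44396467 -0.10050717] 0.050045393722927003
3867 [ 0.6151391  -0.05587229  0.186643  ] [0.64966801 0.02986048 0.21208672] [ 0.63388187 -0.01446248  0.20681894]
-0.05 434 0.6151 0.6402 0.2121
-0.04 373 0.6182 0.6407 0.2098
-0.03 382 0.6198 0.6427 0.2096
-0.02 382 0.622 0.6446 0.21
-0.01 398 0.6242 0.6456 0.2098
0.0 421 0.6258 0.6475 0.2095
0.01 440 0.6272 0.6495 0.2097
0.02 306 0.6287 0.6492 0.21
```

View pics/w1.png

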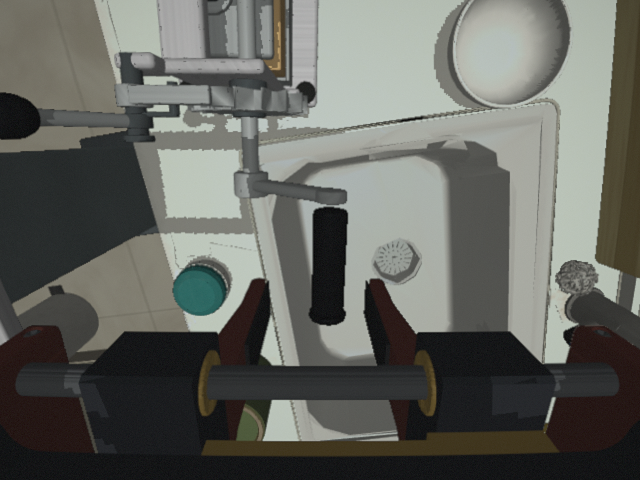

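Grip lies between the jaws, ending in its flange at (326,322) and the arm hub at (328,197). Its axis at y=-0.02 is x≈0.633, z≈0.198, consistent with the model. Settle, then descend.

Emit:
carry_out:
  targets:
    - {"jaw": 0, "x": 0, "y": 0, "z": 0, "rx": 0, "ry": 0, "rz": 0}
    - {"jaw": 0, "x": 0, "y": 0, "z": 0, "rx": 0, "ry": 0, "rz": 0}

```text
time: 5.13
ee_pos: [0.632, -0.0197, 0.2476]
tcp_rot: [0.001, 0.756, 0.654, 0.001]
contact_force: [-0.8, -0.1, -0.0]
gripper_width: 0.0679
```

Emit:
carry_out:
  targets:
    - {"jaw": 0, "x": 0.001, "y": 0, "z": -0.025, "rx": 0, "ry": 0, "rz": 0}
    - {"jaw": 0, "x": 0, "y": 0, "z": -0.025, "rx": 0, "ry": 0, "rz": 0}
    - {"jaw": 0, "x": 0, "y": 0, "z": -0.015, "rx": 0, "ry": 0, "rz": 0}
    - {"jaw": 0, "x": 0, "y": 0, "z": -0.004, "rx": 0, "ry": 0, "rz": 0}
    - {"jaw": 0, "x": 0, "y": 0, "z": 0, "rx": 0, "ry": 0, "rz": 0}
    - {"jaw": 0, "x": 0, "y": 0, "z": 0, "rx": 0, "ry": 0, "rz": 0}

```text
time: 5.63
ee_pos: [0.6335, -0.0198, 0.1785]
tcp_rot: [0.001, 0.756, 0.654, 0.001]
contact_force: [0.1, -0.3, 1.0]
gripper_width: 0.0879
```

Emit:
carry_out:
  targets:
    - {"jaw": 255, "x": 0, "y": 0, "z": 0, "rx": 0, "ry": 0, "rz": 0}
    - {"jaw": 255, "x": 0, "y": 0, "z": 0, "rx": 0, "ry": 0, "rz": 0}
    - {"jaw": 255, "x": 0, "y": 0, "z": 0, "rx": 0, "ry": 0, "rz": 0}
    - {"jaw": 255, "x": 0, "y": 0, "z": 0, "rx": 0, "ry": 0, "rz": 0}
    - {"jaw": 255, "x": 0, "y": 0, "z": 0, "rx": 0, "ry": 0, "rz": 0}
    - {"jaw": 255, "x": 0, "y": 0, "z": 0, "rx": 0, "ry": 0, "rz": 0}
    - {"jaw": 255, "x": 0, "y": 0, "z": 0, "rx": 0, "ry": 0, "rz": 0}
    - {"jaw": 255, "x": 0, "y": 0, "z": 0, "rx": 0, "ry": 0, "rz": 0}
    - {"jaw": 255, "x": 0, "y": 0, "z": 0, "rx": 0, "ry": 0, "rz": 0}
    - {"jaw": 255, "x": 0, "y": 0, "z": 0, "rx": 0, "ry": 0, "rz": 0}
    - {"jaw": 255, "x": 0, "y": 0, "z": 0, "rx": 0, "ry": 0, "rz": 0}
    - {"jaw": 255, "x": 0, "y": 0, "z": 0, "rx": 0, "ry": 0, "rz": 0}

```text
time: 6.63
ee_pos: [0.6334, -0.0201, 0.1767]
tcp_rot: [0.001, 0.757, 0.654, 0.001]
contact_force: [4.1, -0.7, -2.3]
gripper_width: 0.0211
```

Emit:
carry_out:
  targets:
    - {"jaw": 255, "x": 0.0022, "y": -0.0003, "z": -0.003, "rx": 0, "ry": 0, "rz": 0}
    - {"jaw": 255, "x": 0.0021, "y": -0.0003, "z": -0.0031, "rx": 0, "ry": 0, "rz": 0}
    - {"jaw": 255, "x": 0.002, "y": -0.0003, "z": -0.0032, "rx": 0, "ry": 0, "rz": 0}
    - {"jaw": 255, "x": 0.0018, "y": -0.0003, "z": -0.0033, "rx": 0, "ry": 0, "rz": 0}
    - {"jaw": 255, "x": 0, "y": 0, "z": 0, "rx": 0, "ry": 0, "rz": 0}

```text
time: 7.05
ee_pos: [0.6412, -0.0214, 0.1645]
tcp_rot: [0.0, 0.757, 0.654, 0.0]
contact_force: [0.3, -1.0, 6.1]
gripper_width: 0.0212
```

```bash
python3 - <<'E'
from h import *
st=arm.get_state(); print(st['ee_pos'],st['contact_force'],st['wrist_torque'],st['gripper_width'])
a=arm.snapshot('scene'); save(a,'e',(170,160,310,265),5)
E
```

```text
[ 0.64119564 -0.02139364  0.16452995] [ 0.25406004 -0.99422144  6.09964373] [-0.15204819  0.14599336 -0.1431078 ] 0.021169367651081187
```

View pics/e.png

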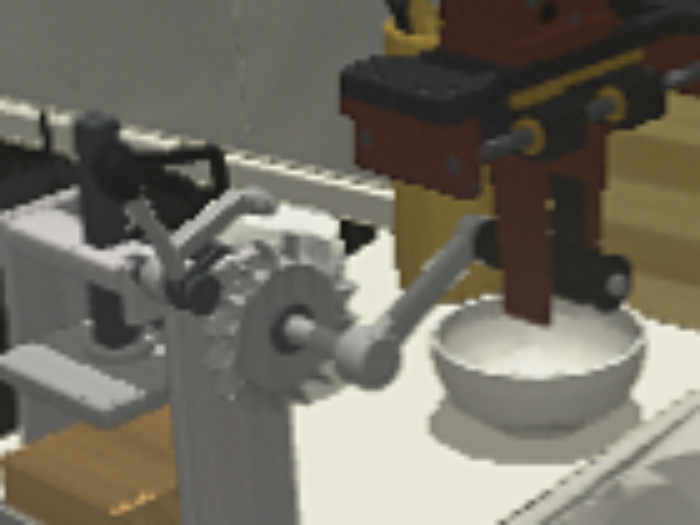

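The pawl (crop 225,215) stands clear of the teeth, and the crank now carries a 6 N load. I work out the arc increments for letting it back.

```bash
python3 - <<'E'
import numpy as np
def tab(a,b,n):
    t=np.linspace(a,b,n+1); px=.075*np.diff(np.sin(t)); pz=.075*np.diff(np.cos(t))
    for i in range(n): print(f'{t[i+1]:.2f} {px[i]*.988:.4f} {-px[i]*.152:.4f} {pz[i]:.4f}')
tab(1.1,.5,10);print();tab(.5,-.1,10);print();tab(-.1,-.4,6); print(); tab(-.4,-.9,25)
E
```

```text
1.04 -0.0021 0.0003 0.0039
0.98 -0.0024 0.0004 0.0038
0.92 -0.0026 0.0004 0.0037
0.86 -0.0028 0.0004 0.0035
0.80 -0.0030 0.0005 0.0033
0.74 -0.0032 0.0005 0.0031
0.68 -0.0034 0.0005 0.0029
0.62 -0.0035 0.0005 0.0027
0.56 -0.0037 0.0006 0.0025
0.50 -0.0038 0.0006 0.0023

0.44 -0.0040 0.0006 0.0020
0.38 -0.0041 0.0006 0.0018
0.32 -0.0042 0.0006 0.0015
0.26 -0.0043 0.0007 0.0013
0.20 -0.0043 0.0007 0.0010
0.14 -0.0044 0.0007 0.0008
0.08 -0.0044 0.0007 0.0005
0.02 -0.0044 0.0007 0.0002
-0.04 -0.0044 0.0007 -0.0000
-0.10 -0.0044 0.0007 -0.0003

-0.15 -0.0037 0.0006 -0.0005
-0.20 -0.0036 0.0006 -0.0007
-0.25 -0.0036 0.0006 -0.0008
-0.30 -0.0036 0.0005 -0.0010
-0.35 -0.0035 0.0005 -0.0012
-0.40 -0.0034 0.0005 -0.0014

-0.42 -0.0014 0.0002 -0.0006
-0.44 -0.0013 0.0002 -0.0006
-0.46 -0.0013 0.0002 -0.0007
-0.48 -0.0013 0.0002 -0.0007
-0.50 -0.0013 0.0002 -0.0007
-0.52 -0.0013 0.0002 -0.0007
-0.54 -0.0013 0.0002 -0.0008
-0.56 -0.0013 0.0002 -0.0008
-0.58 -0.0012 0.0002 -0.0008
-0.60 -0.0012 0.0002 -0.0008
-0.62 -0.0012 0.0002 -0.0009
-0.64 -0.0012 0.0002 -0.0009
-0.66 -0.0012 0.0002 -0.0009
-0.68 -0.0012 0.0002 -0.0009
-0.70 -0.0011 0.0002 -0.0010
-0.72 -0.0011 0.0002 -0.0010
-0.74 -0.0011 0.0002 -0.0010
-0.76 -0.0011 0.0002 -0.0010
-0.78 -0.0011 0.0002 -0.0010
-0.80 -0.0010 0.0002 -0.0011
-0.82 -0.0010 0.0002 -0.0011
-0.84 -0.0010 0.0002 -0.0011
-0.86 -0.0010 0.0002 -0.0011
-0.88 -0.0010 0.0001 -0.0011
-0.90 -0.0009 0.0001 -0.0012
```

Emit:
carry_out:
  targets:
    - {"jaw": 255, "x": 0, "y": 0, "z": 0, "rx": 0, "ry": 0, "rz": 0}
    - {"jaw": 255, "x": -0.0021, "y": 0.0003, "z": 0.0039, "rx": 0, "ry": 0, "rz": 0}
    - {"jaw": 255, "x": -0.0024, "y": 0.0004, "z": 0.0038, "rx": 0, "ry": 0, "rz": 0}
    - {"jaw": 255, "x": -0.0026, "y": 0.0004, "z": 0.0037, "rx": 0, "ry": 0, "rz": 0}
    - {"jaw": 255, "x": -0.0028, "y": 0.0004, "z": 0.0035, "rx": 0, "ry": 0, "rz": 0}
    - {"jaw": 255, "x": -0.003, "y": 0.0005, "z": 0.0033, "rx": 0, "ry": 0, "rz": 0}
    - {"jaw": 255, "x": -0.0032, "y": 0.0005, "z": 0.0031, "rx": 0, "ry": 0, "rz": 0}
    - {"jaw": 255, "x": -0.0034, "y": 0.0005, "z": 0.0029, "rx": 0, "ry": 0, "rz": 0}
    - {"jaw": 255, "x": -0.0035, "y": 0.0005, "z": 0.0027, "rx": 0, "ry": 0, "rz": 0}
    - {"jaw": 255, "x": -0.0037, "y": 0.0006, "z": 0.0025, "rx": 0, "ry": 0, "rz": 0}
    - {"jaw": 255, "x": -0.0038, "y": 0.0006, "z": 0.0023, "rx": 0, "ry": 0, "rz": 0}
    - {"jaw": 255, "x": 0, "y": 0, "z": 0, "rx": 0, "ry": 0, "rz": 0}

```text
time: 8.1
ee_pos: [0.6081, -0.0159, 0.1965]
tcp_rot: [-0.001, 0.757, 0.654, -0.001]
contact_force: [-3.9, 0.2, 7.3]
gripper_width: 0.0215
```

Emit:
carry_out:
  targets:
    - {"jaw": 255, "x": -0.004, "y": 0.0006, "z": 0.002, "rx": 0, "ry": 0, "rz": 0}
    - {"jaw": 255, "x": -0.0041, "y": 0.0006, "z": 0.0018, "rx": 0, "ry": 0, "rz": 0}
    - {"jaw": 255, "x": -0.0042, "y": 0.0006, "z": 0.0015, "rx": 0, "ry": 0, "rz": 0}
    - {"jaw": 255, "x": -0.0043, "y": 0.0007, "z": 0.0013, "rx": 0, "ry": 0, "rz": 0}
    - {"jaw": 255, "x": -0.0043, "y": 0.0007, "z": 0.001, "rx": 0, "ry": 0, "rz": 0}
    - {"jaw": 255, "x": -0.0044, "y": 0.0007, "z": 0.0008, "rx": 0, "ry": 0, "rz": 0}
    - {"jaw": 255, "x": -0.0044, "y": 0.0007, "z": 0.0005, "rx": 0, "ry": 0, "rz": 0}
    - {"jaw": 255, "x": -0.0044, "y": 0.0007, "z": 0.0002, "rx": 0, "ry": 0, "rz": 0}
    - {"jaw": 255, "x": -0.0044, "y": 0.0007, "z": 0, "rx": 0, "ry": 0, "rz": 0}
    - {"jaw": 255, "x": -0.0044, "y": 0.0007, "z": -0.0003, "rx": 0, "ry": 0, "rz": 0}
    - {"jaw": 255, "x": 0, "y": 0, "z": 0, "rx": 0, "ry": 0, "rz": 0}

```text
time: 9.02
ee_pos: [0.5621, -0.0082, 0.2027]
tcp_rot: [-0.004, 0.756, 0.654, -0.003]
contact_force: [-8.3, 3.7, 0.3]
gripper_width: 0.0216
```

Emit:
carry_out:
  targets:
    - {"jaw": 255, "x": 0, "y": 0, "z": 0, "rx": 0, "ry": 0, "rz": 0}
    - {"jaw": 255, "x": 0, "y": 0, "z": 0, "rx": 0, "ry": 0, "rz": 0}
    - {"jaw": 255, "x": 0, "y": 0, "z": 0, "rx": 0, "ry": 0, "rz": 0}

```text
time: 9.27
ee_pos: [0.5625, -0.0082, 0.2028]
tcp_rot: [-0.004, 0.756, 0.654, -0.003]
contact_force: [-7.6, 4.1, 0.3]
gripper_width: 0.0212
```

Emit:
carry_out:
  targets:
    - {"jaw": 255, "x": -0.0037, "y": 0.0006, "z": -0.0008, "rx": 0, "ry": 0, "rz": 0}
    - {"jaw": 255, "x": -0.0036, "y": 0.0006, "z": -0.001, "rx": 0, "ry": 0, "rz": 0}
    - {"jaw": 255, "x": -0.0036, "y": 0.0006, "z": -0.0011, "rx": 0, "ry": 0, "rz": 0}
    - {"jaw": 255, "x": -0.0036, "y": 0.0005, "z": -0.0013, "rx": 0, "ry": 0, "rz": 0}
    - {"jaw": 255, "x": 0, "y": 0, "z": 0, "rx": 0, "ry": 0, "rz": 0}
    - {"jaw": 255, "x": 0, "y": 0, "z": 0, "rx": 0, "ry": 0, "rz": 0}

```text
time: 9.77
ee_pos: [0.5477, -0.0058, 0.1983]
tcp_rot: [-0.004, 0.756, 0.654, -0.003]
contact_force: [-7.2, 3.5, -1.4]
gripper_width: 0.0212
```

```bash
python3 - <<'E'
from h import *
st=arm.get_state(); print(st['ee_pos'],st['contact_force'],st['wrist_torque'])
a=arm.snapshot('scene'); save(a,'f',(150,160,290,295),5)
s=a; P=cloud(s); hsv=cv2.cvtColor(s['image'],cv2.COLOR_RGB2HSV)
m=np.zeros(P.shape[:2],bool); m[235:285,160:215]=((hsv[...,0]<25)&(hsv[...,0]>8)&(hsv[...,1]>70))[235:285,160:215]
print('board px left',m.sum())
E
```

```text
[ 0.54766814 -0.00576132  0.19827102] [-7.19316015  3.45460247 -1.3646892 ] [ 0.5884555   1.22962121 -0.13691951]
board px left 449
```

View pics/f.png

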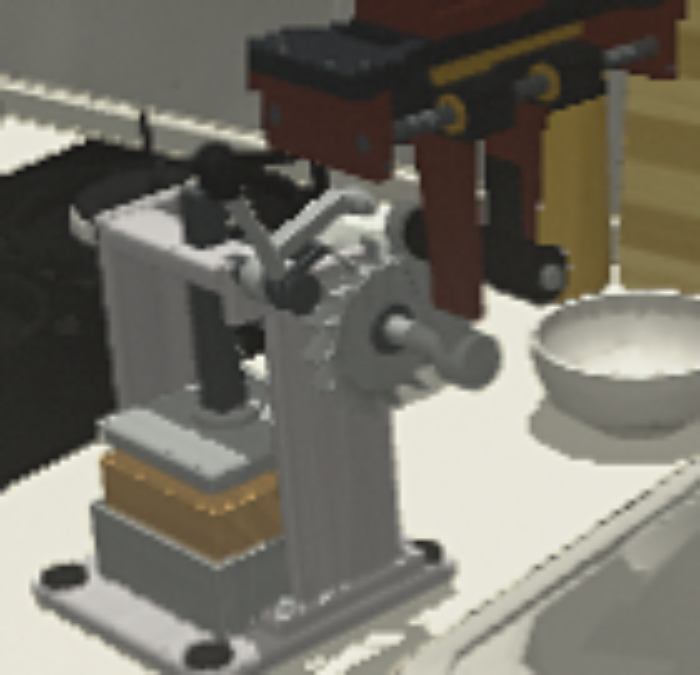

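The plate is a few mm above the board (crop 190,480); load still about 7 N. Now small steps.

Emit:
carry_out:
  targets:
    - {"jaw": 255, "x": -0.0014, "y": 0.0002, "z": -0.0006, "rx": 0, "ry": 0, "rz": 0}
    - {"jaw": 255, "x": -0.0014, "y": 0.0002, "z": -0.0006, "rx": 0, "ry": 0, "rz": 0}
    - {"jaw": 255, "x": -0.0014, "y": 0.0002, "z": -0.0006, "rx": 0, "ry": 0, "rz": 0}
    - {"jaw": 255, "x": 0, "y": 0, "z": 0, "rx": 0, "ry": 0, "rz": 0}

```text
time: 10.15
ee_pos: [0.544, -0.0052, 0.1966]
tcp_rot: [-0.004, 0.757, 0.654, -0.002]
contact_force: [-5.7, 4.1, -1.8]
gripper_width: 0.0211
```

Emit:
carry_out:
  targets:
    - {"jaw": 255, "x": -0.0013, "y": 0.0002, "z": -0.0007, "rx": 0, "ry": 0, "rz": 0}
    - {"jaw": 255, "x": -0.0013, "y": 0.0002, "z": -0.0007, "rx": 0, "ry": 0, "rz": 0}
    - {"jaw": 255, "x": 0, "y": 0, "z": 0, "rx": 0, "ry": 0, "rz": 0}

```text
time: 10.4
ee_pos: [0.5413, -0.0047, 0.1952]
tcp_rot: [-0.004, 0.757, 0.654, -0.002]
contact_force: [-5.9, 4.3, -1.0]
gripper_width: 0.0211
```

Emit:
carry_out:
  targets:
    - {"jaw": 255, "x": -0.0013, "y": 0.0002, "z": -0.0008, "rx": 0, "ry": 0, "rz": 0}
    - {"jaw": 255, "x": 0, "y": 0, "z": 0, "rx": 0, "ry": 0, "rz": 0}

```text
time: 10.57
ee_pos: [0.54, -0.0045, 0.1945]
tcp_rot: [-0.004, 0.757, 0.654, -0.002]
contact_force: [-6.7, 4.7, -0.6]
gripper_width: 0.0213
```

Emit:
carry_out:
  targets:
    - {"jaw": 255, "x": -0.0013, "y": 0.0002, "z": -0.0008, "rx": 0, "ry": 0, "rz": 0}
    - {"jaw": 255, "x": 0, "y": 0, "z": 0, "rx": 0, "ry": 0, "rz": 0}

```text
time: 10.73
ee_pos: [0.5387, -0.0043, 0.1937]
tcp_rot: [-0.004, 0.757, 0.654, -0.002]
contact_force: [-6.7, 4.7, -0.9]
gripper_width: 0.0219
```

Emit:
carry_out:
  targets:
    - {"jaw": 255, "x": -0.0013, "y": 0, "z": -0.0007, "rx": 0, "ry": 0, "rz": 0}
    - {"jaw": 255, "x": 0, "y": 0, "z": 0, "rx": 0, "ry": 0, "rz": 0}

```text
time: 10.9
ee_pos: [0.5374, -0.004, 0.193]
tcp_rot: [-0.004, 0.757, 0.654, -0.002]
contact_force: [-6.2, 5.8, -1.5]
gripper_width: 0.0213
```

Emit:
carry_out:
  targets:
    - {"jaw": 255, "x": -0.0013, "y": 0, "z": -0.0007, "rx": 0, "ry": 0, "rz": 0}
    - {"jaw": 255, "x": 0, "y": 0, "z": 0, "rx": 0, "ry": 0, "rz": 0}

```text
time: 11.07
ee_pos: [0.5362, -0.0039, 0.1922]
tcp_rot: [-0.004, 0.757, 0.654, -0.002]
contact_force: [-5.9, 7.1, -0.9]
gripper_width: 0.0212
```

Emit:
carry_out:
  targets:
    - {"jaw": 255, "x": -0.0012, "y": 0.0002, "z": -0.0008, "rx": 0, "ry": 0, "rz": 0}
    - {"jaw": 255, "x": 0, "y": 0, "z": 0, "rx": 0, "ry": 0, "rz": 0}

```text
time: 11.23
ee_pos: [0.535, -0.0037, 0.1914]
tcp_rot: [-0.004, 0.757, 0.654, -0.002]
contact_force: [-6.6, 6.9, -1.0]
gripper_width: 0.0212
```

Emit:
carry_out:
  targets:
    - {"jaw": 255, "x": -0.0012, "y": 0, "z": -0.0008, "rx": 0, "ry": 0, "rz": 0}
    - {"jaw": 255, "x": 0, "y": 0, "z": 0, "rx": 0, "ry": 0, "rz": 0}

```text
time: 11.4
ee_pos: [0.5338, -0.0035, 0.1906]
tcp_rot: [-0.004, 0.757, 0.654, -0.002]
contact_force: [-6.9, 6.4, -2.8]
gripper_width: 0.0217
```

Emit:
carry_out:
  targets:
    - {"jaw": 255, "x": -0.0012, "y": 0.0005, "z": -0.0008, "rx": 0, "ry": 0, "rz": 0}
    - {"jaw": 255, "x": 0, "y": 0, "z": 0, "rx": 0, "ry": 0, "rz": 0}

```text
time: 11.57
ee_pos: [0.5326, -0.0032, 0.1897]
tcp_rot: [-0.004, 0.757, 0.654, -0.002]
contact_force: [-5.9, 4.6, -3.4]
gripper_width: 0.0215
```

Emit:
carry_out:
  targets:
    - {"jaw": 255, "x": -0.0012, "y": 0.0005, "z": -0.0008, "rx": 0, "ry": 0, "rz": 0}
    - {"jaw": 255, "x": 0, "y": 0, "z": 0, "rx": 0, "ry": 0, "rz": 0}

```text
time: 11.73
ee_pos: [0.5314, -0.003, 0.1889]
tcp_rot: [-0.004, 0.757, 0.654, -0.002]
contact_force: [-5.2, 5.1, -2.4]
gripper_width: 0.0211
```

Emit:
carry_out:
  targets:
    - {"jaw": 255, "x": -0.0012, "y": 0.0003, "z": -0.0009, "rx": 0, "ry": 0, "rz": 0}
    - {"jaw": 255, "x": 0, "y": 0, "z": 0, "rx": 0, "ry": 0, "rz": 0}

```text
time: 11.9
ee_pos: [0.5307, -0.0029, 0.1883]
tcp_rot: [-0.004, 0.757, 0.654, -0.002]
contact_force: [-5.0, 4.4, -2.7]
gripper_width: 0.021
```

Emit:
carry_out:
  targets:
    - {"jaw": 255, "x": -0.0012, "y": 0.0003, "z": -0.0009, "rx": 0, "ry": 0, "rz": 0}
    - {"jaw": 255, "x": 0, "y": 0, "z": 0, "rx": 0, "ry": 0, "rz": 0}

```text
time: 12.07
ee_pos: [0.5308, -0.0029, 0.1882]
tcp_rot: [-0.002, 0.757, 0.654, -0.001]
contact_force: [-4.4, 3.5, 1.2]
gripper_width: 0.0215
```

Position stopped advancing and the pull is leaving: touch-down. Ease off the rest.

Emit:
carry_out:
  targets:
    - {"jaw": 255, "x": -0.0012, "y": 0.0002, "z": -0.0008, "rx": 0, "ry": 0, "rz": 0}
    - {"jaw": 255, "x": 0, "y": 0, "z": 0, "rx": 0, "ry": 0, "rz": 0}
    - {"jaw": 255, "x": 0, "y": 0, "z": 0, "rx": 0, "ry": 0, "rz": 0}

```text
time: 12.32
ee_pos: [0.5308, -0.003, 0.1881]
tcp_rot: [-0.002, 0.757, 0.654, -0.0]
contact_force: [-2.8, 4.0, 4.3]
gripper_width: 0.0213
```

Tangential pull is now about 0 (only a small radial misfit remains). Open and lift straight up.

Emit:
carry_out:
  targets:
    - {"jaw": 0, "x": 0, "y": 0, "z": 0, "rx": 0, "ry": 0, "rz": 0}
    - {"jaw": 0, "x": 0, "y": 0, "z": 0, "rx": 0, "ry": 0, "rz": 0}
    - {"jaw": 0, "x": 0, "y": 0, "z": 0, "rx": 0, "ry": 0, "rz": 0}
    - {"jaw": 0, "x": 0, "y": 0, "z": 0, "rx": 0, "ry": 0, "rz": 0}
    - {"jaw": 0, "x": 0, "y": 0, "z": 0, "rx": 0, "ry": 0, "rz": 0}
    - {"jaw": 0, "x": 0, "y": 0, "z": 0, "rx": 0, "ry": 0, "rz": 0}
    - {"jaw": 0, "x": 0, "y": 0, "z": 0, "rx": 0, "ry": 0, "rz": 0}
    - {"jaw": 0, "x": 0, "y": 0, "z": 0, "rx": 0, "ry": 0, "rz": 0}
    - {"jaw": 0, "x": 0, "y": 0, "z": 0, "rx": 0, "ry": 0, "rz": 0}
    - {"jaw": 0, "x": 0, "y": 0, "z": 0, "rx": 0, "ry": 0, "rz": 0}

```text
time: 13.15
ee_pos: [0.5322, -0.004, 0.1882]
tcp_rot: [-0.0, 0.757, 0.654, -0.0]
contact_force: [0.7, -0.3, -0.8]
gripper_width: 0.0845
```

Emit:
carry_out:
  targets:
    - {"jaw": 0, "x": 0, "y": 0, "z": 0.01, "rx": 0, "ry": 0, "rz": 0}
    - {"jaw": 0, "x": 0, "y": 0, "z": 0.025, "rx": 0, "ry": 0, "rz": 0}
    - {"jaw": 0, "x": 0, "y": 0, "z": 0.03, "rx": 0, "ry": 0, "rz": 0}
    - {"jaw": 0, "x": 0, "y": 0, "z": 0.03, "rx": 0, "ry": 0, "rz": 0}
    - {"jaw": 0, "x": 0, "y": 0, "z": 0.03, "rx": 0, "ry": 0, "rz": 0}
    - {"jaw": 0, "x": 0, "y": 0, "z": 0.01, "rx": 0, "ry": 0, "rz": 0}
    - {"jaw": 0, "x": 0, "y": 0, "z": 0, "rx": 0, "ry": 0, "rz": 0}
    - {"jaw": 0, "x": 0, "y": 0, "z": 0, "rx": 0, "ry": 0, "rz": 0}
    - {"jaw": 0, "x": 0, "y": 0, "z": 0, "rx": 0, "ry": 0, "rz": 0}

```text
time: 13.9
ee_pos: [0.5311, -0.0039, 0.3216]
tcp_rot: [-0.001, 0.757, 0.654, -0.001]
contact_force: [-0.8, -0.6, -1.2]
gripper_width: 0.0879
```

```bash
python3 - <<'E'
from h import *
st=arm.get_state(); print(st['ee_pos'],st['contact_force'],st['joint_velocities'].round(3))
a=arm.snapshot('scene'); save(a,'g',(140,140,440,340),2.6)
E
```

```text
[ 0.53108962 -0.00386792  0.32157617] [-0.84583335 -0.6316377  -1.17526876] [ 0.002  0.014  0.012  0.     0.001 -0.001]
```

View pics/g.png

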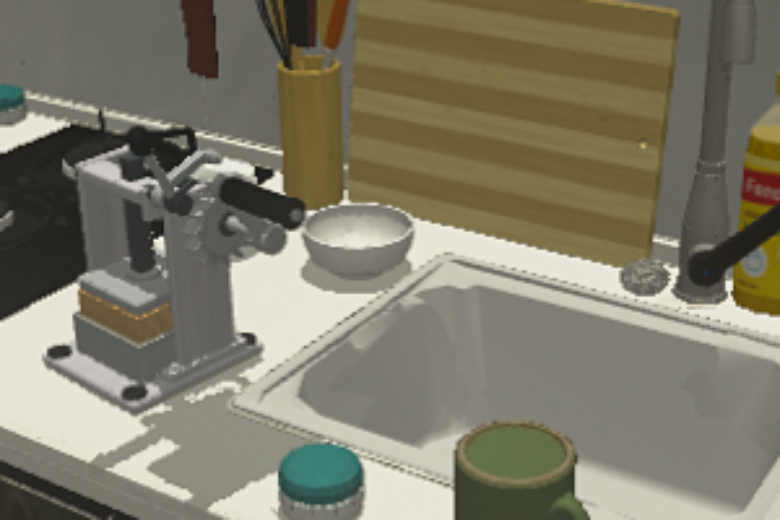

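The plate lies on the board (crop 125,290), the crank is free at the front (260,200), the gripper is clear of the crank, and the timer and mug stand where they were. I hand the job in.

```bash
python3 -c "
from bench import arm
print(arm.sign_off())"
```

```text
the job is handed in; nothing more can be done
None
```

The plate is down and resting on the wooden board, and I handed the job in at about 14 s of robot time. No verdict is reported back.

- **Lever and pawl:** I pushed the lever over with the shut fingers until it met its stop (force rose to about 9 N). I then gripped the crank from above and wound it up about 0.2 rad. The picture showed the pawl clear of the wheel, with about 6 N of load on the crank.
- **Lowering:** I let the crank turn back along its arc with 6–8 N of load in hand. For the last stretch I used steps of about 1.5 mm. At touch-down the crank stopped advancing at about -1.55 rad; the camera had put the board at about -1.52. I eased off until the pull along the arc was about 0, then opened the gripper and lifted away.
- **Last checks:** The last picture shows the plate on the board, the crank standing still and the gripper clear of everything. The wrist force was only about 1.6 N, close to its usual offset.
- **Things left alone:** The timer and mug were where they had been. The teaspoon was outside that last crop, so I did not check it, but the arm never went near it.
- **Disagreements:** The knob position differed by about 7 mm between the camera estimates. The arm sagged about 5 mm under load, and a small sideways force of up to 7 N built up on the grip during the lowering. None of these affected the outcome.

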